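# Lock out a copy stand's telescopic arm and take the picture

### The job

Extend the copy stand's telescopic arm by pushing its yellow plate outward, until the red lock button clicks up out of the hole in the outer tube and the camera stands over the circuit board. Then take the picture with the blue two-stage button on the grey release box: press it down to its halfway stop, pause there for about a second, press it fully down and let it come up again. Leave the circuit board and the other things on the bench where they are.

Things in the scene. Friction and masses are not known exactly. Their poses are not given: they have to be found in the camera images.
- stand: Copy stand fixed to the bench: grey board 110 x 445 x 8 mm with a column carrying a level square outer tube (30 mm wide, axis 155 mm, top 170 mm above the bench). Origin: on the bench under the column's axis. +y: along the tube, the way the arm extends; z up. The tube's mouth (black collar, top at 172 mm) is at y = 170 mm; the board runs from y = -70 to +375 mm.
- push_plate (a point): Centre of the rear face (towards the column) of the yellow upright plate on the sliding inner tube's outer end: 44 mm wide, 6 thick, from 166 to 224 mm above the bench; the point is at 199 mm, and 42 mm past the tube's mouth when boom is 0. Axes as the stand's: push along +y; fingers fit behind it, above the tube.
- boom (a joint): How far the inner tube is extended, m: starts between 0 and 0.035; the lock button meets its hole at 0.110; end stop 0.1115. It slides stiffly (about 5 N, more when faster) and stays where it is left.
- lock (a joint): Red spring lock button (10 mm across) in the inner tube, m: about 0 while it is held down and hidden inside the outer tube, 0.009 when it has clicked out, standing 6 mm above the outer tube's top.
- lock_hole (a point): Centre of the 13 x 12 mm hole in the outer tube's top, 22 mm back from its mouth, 170 mm above the bench, where the red button comes out.
- release: Camera release: grey box 80 x 66 x 24 mm, fixed to the bench, with the blue two-stage button in the middle of its top; origin at the centre of its underside.
- button_top (a point): Centre of the top face of the blue button (28 mm across), 57 mm above the bench when not pressed; moves with the button, straight down, 14 mm in all.
- half_stage (a joint): First stage of the button, m: 0 up, 0.007 at the halfway stop; springs back. Takes 1 N rising to 3 N.
- full_stage (a joint): Second stage, m: 0 while the button is up or at the halfway stop, 0.007 when fully down; springs back. It begins to give at about 8 N and is fully down at about 12 N.
- pcb: Small green circuit board 35 x 60 x 10 mm, lying loose on the stand's board where the camera will stand when the arm is extended; origin at the centre of its underside. The camera (73 mm wide, 47 mm along the tube, lens 82 mm above the bench) hangs under the yellow plate and moves with it.
- nipper: Blue-handled pliers 148 mm long, lying loose, to be left alone.
- carton: Small brown carton 61 x 131 x 81 mm, to be left alone.

How it is judged:
By the outcome, as a careful person would: the job done as asked, in the order asked, and still so for the second after the job is handed in, with the robot touching nothing.
It also fails if it takes over 48 s, if anything falls off the work surface, if the arm or the gripper's body presses on something with over 40 N, if the wrist force passes 120 N, or if a joint passes its speed limit or range.

### The arm

A 7-joint arm with a two-finger parallel gripper is mounted at the origin on a cart in front of the work surface, level with it; the furniture and walls round the work are solid. World frame = base frame: x ahead of the robot, y to its left, z up, the work surface at z = 0. Lengths are in m, angles in degrees, forces in N, time in s.
With the tool pointing down it reaches from about 0.425 to 0.875 m from the base axis. Payload 4.7 kg.
Tool frame: the origin (TCP) lies between the finger pads; the fingertips stand 11 mm ahead of it and the grasp point (between the pads) lies 8 mm behind it (env.tcp_to_tips is the distance from the TCP to the fingertips, in m); z points along the fingers, y is the line along which they close (so a half turn about z gives the same grasp; the last joint's range is limited). The gripper opens to 87 mm and grips with 3 to 60 N. Pads are 19 mm wide; open, the fingers measure 117 mm over their backs; the gripper's body (75 mm by 190 mm) begins 51 mm behind the grasp point.
Start: joints at [-76.026, 18.392, -4.016, 83.108, 1.295, 78.541, -3.26], TCP at [0.148, 0.633, 0.234] pointing down, gripper open.
Joint ranges: [-163.93, 163.93], [-17.29, 119.83], [-79.2, 71.16], [3.27, 140.29], [-89.18, 269.18], [5.43, 117.66], [-154.24, 154.24]. Speed limits (degrees/s): [147.25, 147.25, 180, 180, 180, 180, 180].

### API

Orientations are given as [roll, pitch, yaw] about the fixed x, y, z axes, in that order (R = Rz(yaw) Ry(pitch) Rx(roll)).
In Python, from cell import env, viewer gives the robot as it stands.
- The arm moves only by the tool step_arm, never from a script. Its arguments are lists of equal length, an entry for each row: "delta_pos": the shift along the tool's x, y, z in units of 0.2 m (1.0 is 0.2 m), a list of three; "rot": the turn, a rotation vector about the tool's x, y, z in units of 1.5 rad (1.0 is 1.5 rad), a list of three; "gripper": the gripper command: -1 is shut, 1 is fully open, values between are in proportion. A call has 1 to 20 rows; each row is the pose to reach, as a shift and turn from the pose commanded when the call began, along the tool's axes at that moment; what a row does not reach only later rows make up. A row lasts 1/8 s, in which the tool goes at most 62.5 mm and 10.7 degrees, less where a joint would pass 70% of its speed; a pose out of reach is approached as far as the arm can. A call with a number of a shift or a turn outside -1 to 1 is refused whole. A call with a gripper value outside its range is refused whole. The fingers move at their own pace and stop on an object; "squeeze" is the grip in N (left out, the last holds). Time passes only in rows, so rows that repeat a pose let the fingers close. It gives the time, the measured TCP pose, the force, the opening and the grip force at its end, in the units of the state.
- env.get_obs(): the state, without advancing time (a new reading comes with each control period).
- viewer.read_camera(name): name is "scene" or "side" or "wrist"; returns a dict with "img" (384x512x3 uint8, red, green, blue), "fx", "fy", "cx", "cy" (pixels), "pose" (4x4, takes a point from camera to world coordinates). Camera axes: x right, y down, z forward; pixel columns grow to the right and rows downward; lengths in m; the calibration is good to about 2 mm. A picture is of the moment at which its call begins. There is no depth.
- env.sign_off(): hands the job in; it is judged then, once.
The state is a dict: "time_s": time; "qpos": joint angles; "joint_velocities": joint speeds; "effort": joint torques, N m; "tool_pos": TCP position; "tool_rot": TCP orientation; "force": force on the tool from outside, world axes, zero at the start; "wrist_torque": the same for the moment, N m; "grip_width": finger opening in m; "grasp_force": force on a finger pad.
Only numpy, scipy, OpenCV 4.12 (cv2) and the standard library are available. Lean on these libraries where they do the work, as an engineer would, in place of code of your own. Each camera call takes 0.05 s, during which the arm holds its last target. There are 200 camera calls.

## Working session

There is one attempt and no reset: what is moved stays moved. The work goes in short steps, Python scripts to look and compute and a tool call to move; the robot and the scene stay as the last step left them, time stands still between calls to the robot, and variables do not carry over. Pictures are saved under pics/ and viewed, at most 10 in all, crops included, and the job is handed in when it is done.

Besides the shell and the picture viewer there is one more tool, called after "Emit:" as name(argument=value, ...) on one line, values as JSON. step_arm: Moves the arm, as the interface text tells. Shifts and turns lie within -1 to 1; 1 stands for 0.2 m of shift or 1.5 rad of turn. Its arguments: {"type":"object","properties":{"delta_pos":{"type":"array"},"rot":{"type":"array"},"gripper":{"type":"array"},"squeeze":{"type":"number"}},"required":["delta_pos","rot","gripper"]}

```bash
mkdir -p pics; ls
cat > h.py <<'E'
import numpy as np, cv2
from cell import env, viewer
def cam(n):
    c=viewer.read_camera(n); return c
def save(c,f): cv2.imwrite('pics/'+f,cv2.cvtColor(c['img'],cv2.COLOR_RGB2BGR))
def ray(c,u,v):
    P=np.array(c['pose']); d=P[:3,:3]@np.array([(u-c['cx'])/c['fx'],(v-c['cy'])/c['fy'],1]); return P[:3,3],d/np.linalg.norm(d)
def onz(c,u,v,z):
    o,d=ray(c,u,v); return o+d*(z-o[2])/d[2]
def tri(*r):
    A=0;b=0
    for o,d in r:
        M=np.eye(3)-np.outer(d,d);A=A+M;b=b+M@o
    return np.linalg.solve(A,b)
def proj(c,p):
    P=np.array(c['pose']); q=P[:3,:3].T@(np.array(p)-P[:3,3]); return c['fx']*q[0]/q[2]+c['cx'],c['fy']*q[1]/q[2]+c['cy']
E
python3 - <<'E'
from h import *
np.set_printoptions(precision=3,suppress=True)
a=cam('scene');b=cam('side')
save(a,'a.png');save(b,'b.png')
im=np.hstack([a['img'],b['img']]);
print(a['pose'],b['pose'],a['fx'],a['cx'],a['cy']);print(env.get_obs())
E
```

```text
pics
[[-0.777  0.424 -0.466  1.204]
 [ 0.63   0.54  -0.558  0.821]
 [ 0.015 -0.727 -0.687  1.144]
 [ 0.     0.     0.     1.   ]] [[-0.873  0.194 -0.447  1.068]
 [ 0.487  0.384 -0.785  0.895]
 [ 0.02  -0.903 -0.429  0.645]
 [ 0.     0.     0.     1.   ]] 468.91907908200955 254.72415048839386 194.78080789492103
{'time_s': 0.1, 'qpos': array([-76.026,  18.435,  -4.015,  83.168,   1.295,  78.541,  -3.257]), 'joint_velocities': array([ 0.055, -0.074,  0.002, -0.198, -0.044,  0.005, -0.004]), 'effort': array([  0.   , -49.256,  -0.406, -31.34 ,  -0.064,   0.039,   0.   ]), 'tool_pos': array([0.148, 0.632, 0.233]), 'tool_rot': array([-179.901,    0.006,  166.838]), 'force': array([ 0.893, -0.532, -0.161]), 'wrist_torque': array([ 0.029, -0.013, -0.039]), 'grasp_force': 0.0, 'grip_width': 0.08719046480970197}
```

View pics/a.png

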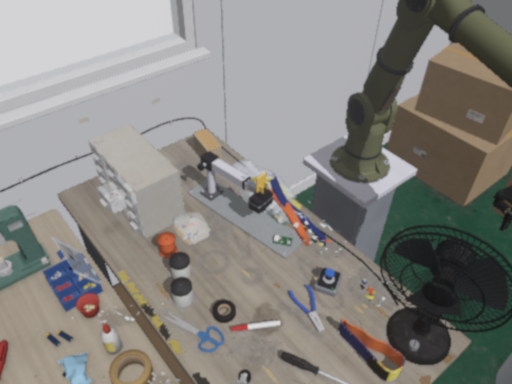

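View pics/b.png

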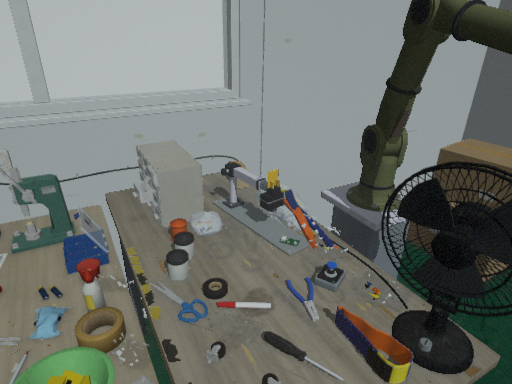

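The scene view shows the stand's column near (210,185), the yellow plate near (261,183), the PCB at (283,240) and the release's blue button at (329,272). In the side view the plate is at (273,178) and the button at (331,266). I'll zoom in on both.

Run:
```python
from h import *
a=cv2.imread('pics/a.png');b=cv2.imread('pics/b.png')
r=lambda i:cv2.resize(i,None,fx=4,fy=4,interpolation=cv2.INTER_CUBIC)
cv2.imwrite('pics/c.png',np.hstack([r(a[145:295,190:290]),r(b[155:305,215:315])]))
# button & pcb & yellow masks
for n,i in(('a',a),('b',b)):
    h=cv2.cvtColor(i,cv2.COLOR_BGR2HSV)
    for nm,lo,hi,box in(('blue',(100,120,60),(125,255,255),(310,345,250,300)),('yel',(20,130,120),(32,255,255),(245,290,160,205)),('grn',(45,80,40),(85,255,255),(260,310,225,255))):
        m=cv2.inRange(h,lo,hi);k=np.zeros_like(m);x0,x1,y0,y1=box;k[y0:y1,x0:x1]=m[y0:y1,x0:x1]
        N,L,S,C=cv2.connectedComponentsWithStats(k)
        print(n,nm,[(S[j].tolist(),C[j].round(1).tolist()) for j in range(1,N) if S[j][4]>8])
```

```text
a blue [([325, 269, 10, 9, 66], [329.3, 272.6]), ([310, 289, 4, 11, 25], [311.3, 294.8])]
a yel [([257, 175, 10, 18, 124], [260.9, 183.5])]
a grn [([283, 237, 3, 8, 17], [284.2, 240.4])]
b blue [([327, 261, 10, 8, 61], [331.5, 264.7]), ([310, 280, 3, 20, 52], [310.9, 290.7])]
b yel [([268, 170, 10, 19, 139], [272.2, 178.0])]
b grn [([288, 239, 6, 6, 26], [290.8, 241.6]), ([295, 240, 4, 6, 11], [296.5, 242.0])]
```

View pics/c.png

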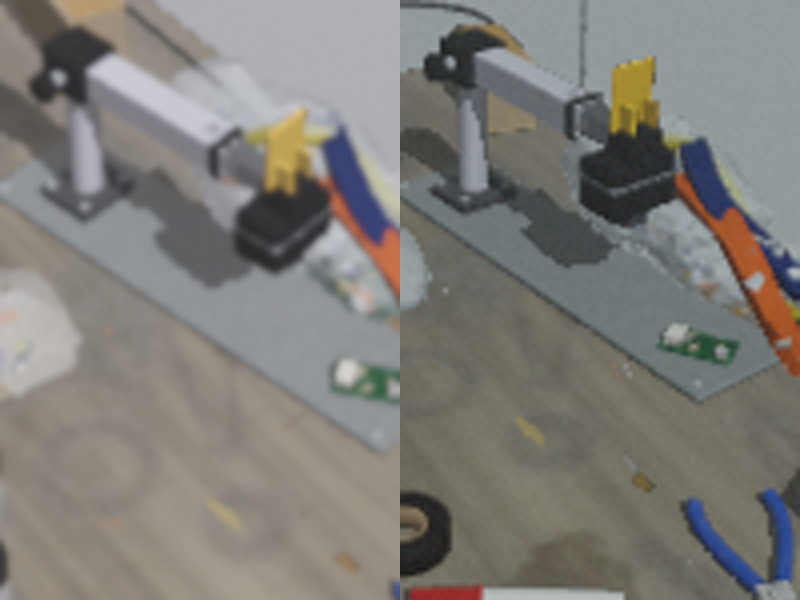

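Run:
```python
from h import *
np.set_printoptions(precision=4,suppress=True)
a=cam('scene');b=cam('side')
A=lambda u,v:(190+u/4,145+v/4)
B=lambda u,v:(215+(u-400)/4,155+v/4)
def rep(n,pa,pb,z=None):
    t=tri(ray(a,*pa),ray(b,*pb)); print(n,'tri',t, *( [onz(a,*pa,z),onz(b,*pb,z)] if z is not None else [])); return t
c=rep('corner',A(383,454),B(699,402),.008)
e1=onz(a,*A(3,200),.008);e2=onz(b,*B(402,202),.008)
for e,q in((e1,onz(a,*A(383,454),.008)),(e2,onz(b,*B(699,402),.008))):
    d=(q-e);print('edge dir deg',np.degrees(np.arctan2(d[1],d[0])))
y=rep('plate c',(260.9,183.5),(272.2,178.0))
rep('plate top right',A(307,108),B(655,57),.224)
rep('plate top left',A(270,122),B(613,64),.224)
rep('button',(329.3,271.5),(331.5,264),.057)
rep('pcb',A(370,380),B(698,344),.018)
# tube top near edge (camera-left side lower edge of top face) and collar
rep('tube far-left top corner at mouth?',A(243,126),B(607,98),.172)
rep('collar near-top',A(209,147),B(567,101),.172)
for n,im,bx in(('a',a,A),('b',b,B)): pass
p0=onz(a,*A(90,72),.17);p1=onz(a,*A(208,150),.17);d=p1-p0;print('tube edge a',p0,p1,np.degrees(np.arctan2(d[1],d[0])))
p0=onz(b,*B(476,68),.17);p1=onz(b,*B(565,105),.17);d=p1-p0;print('tube edge b',p0,p1,np.degrees(np.arctan2(d[1],d[0])))
rep('column base',A(88,190),B(474,190),.012)
```

```text
corner tri [0.5396 0.1794 0.0087] [0.5381 0.1792 0.008 ] [0.5402 0.1786 0.008 ]
edge dir deg 99.82042007100378
edge dir deg 100.30238753860917
plate c tri [0.5226 0.0322 0.2066]
plate top right tri [0.4907 0.0198 0.2264] [0.4881 0.0178 0.224 ] [0.4882 0.0149 0.224 ]
plate top left tri [0.5238 0.0133 0.2247] [0.5202 0.0131 0.224 ] [0.5264 0.0126 0.224 ]
button tri [0.5018 0.3211 0.0587] [0.4999 0.3206 0.057 ] [0.501  0.3193 0.057 ]
pcb tri [0.5014 0.1205 0.015 ] [0.5021 0.1226 0.018 ] [0.5053 0.1242 0.018 ]
tube far-left top corner at mouth? tri [ 0.4943 -0.0492  0.1637] [ 0.5014 -0.042   0.172 ] [ 0.5031 -0.0331  0.172 ]
collar near-top tri [ 0.5402 -0.0358  0.1755] [ 0.5377 -0.0389  0.172 ] [ 0.5365 -0.0428  0.172 ]
tube edge a [ 0.5562 -0.1724  0.17  ] [ 0.5391 -0.0384  0.17  ] 97.2978894383863
tube edge b [ 0.5712 -0.1467  0.17  ] [ 0.5398 -0.0402  0.17  ] 106.4494097942764
column base tri [ 0.5534 -0.1912  0.0232] [ 0.5469 -0.2013  0.012 ] [ 0.5441 -0.2108  0.012 ]
```

Emit:
step_arm(delta_pos=[[-0.1, -0.07, -0.05], [-0.25, -0.18, -0.12], [-0.4, -0.28, -0.18], [-0.55, -0.39, -0.24], [-0.7, -0.5, -0.3], [-0.85, -0.6, -0.35], [-0.95, -0.65, -0.35], [-0.95, -0.65, -0.35], [-0.95, -0.65, -0.35], [-0.95, -0.65, -0.35]], rot=[[0, 0, 0.08], [0, 0, 0.17], [0, 0, 0.26], [0, 0, 0.36], [0, 0, 0.46], [0, 0, 0.56], [0, 0, 0.66], [0, 0, 0.74], [0, 0, 0.777], [0, 0, 0.777]], gripper=[-1, -1, -1, -1, -1, -1, -1, -1, -1, -1], squeeze=10)

```text
time_s: 1.45
tool_pos: [0.3034, 0.4629, 0.3035]
tool_rot: [-180.0, 0.0, 100.1]
force: [0.8, 0.2, 0.7]
grip_width: 0.0016
grasp_force: 0.0
```

Emit:
step_arm(delta_pos=[[-0.15, 0.05, 0], [-0.4, 0.12, 0], [-0.7, 0.2, 0], [-1, 0.28, 0]], rot=[[0, 0, 0], [0, 0, 0], [0, 0, 0], [0, 0, 0]], gripper=[-1, -1, -1, -1])

```text
time_s: 1.95
tool_pos: [0.3941, 0.2742, 0.3036]
tool_rot: [180.0, -0.0, 100.2]
force: [1.4, -0.0, 0.2]
grip_width: 0.0003
grasp_force: 0.0
```

Emit:
step_arm(delta_pos=[[-0.25, 0.06, 0], [-0.5, 0.12, 0], [-0.75, 0.18, 0], [-1, 0.24, 0]], rot=[[0, 0, 0], [0, 0, 0], [0, 0, 0], [0, 0, 0]], gripper=[-1, -1, -1, -1])

```text
time_s: 2.45
tool_pos: [0.4761, 0.0858, 0.3037]
tool_rot: [180.0, -0.0, 100.1]
force: [-0.1, -0.2, 0.8]
grip_width: 0.0005
grasp_force: 0.0
```

Emit:
step_arm(delta_pos=[[-0.25, 0.05, 0], [-0.42, 0.1, 0], [-0.52, 0.12, 0], [-0.52, 0.12, 0], [-0.52, 0.12, 0]], rot=[[0, 0, 0], [0, 0, 0], [0, 0, 0], [0, 0, 0], [0, 0, 0]], gripper=[-1, -1, -1, -1, -1])

```text
time_s: 3.08
tool_pos: [0.5172, -0.0095, 0.3034]
tool_rot: [-180.0, -0.0, 100.2]
force: [-0.9, 0.4, 0.9]
grip_width: 0.0006
grasp_force: 0.0
```

Run:
```python
from h import *
np.set_printoptions(precision=4,suppress=True)
o=env.get_obs();print(o['time_s'],o['tool_pos'],o['tool_rot'],o['qpos'])
a=cam('scene');w=cam('wrist')
r=cv2.resize(a['img'][130:280,190:290],None,fx=2.56,fy=2.56,interpolation=cv2.INTER_CUBIC)
im=np.hstack([w['img'],r]);cv2.imwrite('pics/d.png',im[:,:,::-1]);print(im.shape)
yaw=np.radians(10);O=np.array([.55,-.2,0])
S=lambda x,y,z:O+[x*np.cos(yaw)-y*np.sin(yaw),x*np.sin(yaw)+y*np.cos(yaw),z]
for n,p in(('plate top rear',S(0,.212,.224)),('mouth',S(0,.17,.172)),('hole',S(0,.148,.17))): print(n,proj(w,p))
np.save('w.npy',w,allow_pickle=True)
```

```text
3.075 [ 0.5172 -0.0095  0.3034] [-179.9794   -0.0437  100.1677] [-41.1577  -0.4882  39.4422  96.6562   0.2715  83.7477   8.4215]
(384, 768, 3)
plate top rear (np.float64(255.36475061961244), np.float64(183.78780626422343))
mouth (np.float64(255.35833182644922), np.float64(210.35325018659717))
hole (np.float64(255.2994793150524), np.float64(228.70200536334778))
```

View pics/d.png

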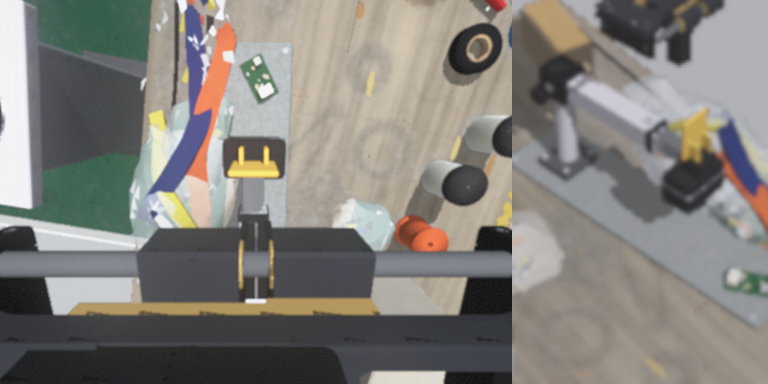

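Wrist view: the plate's rear edge is at (254,178), the mouth collar is at about (254,208), and both are aligned with the tool. The scene crop shows the fingers clear above and behind the plate.

Run:
```python
from h import *
np.set_printoptions(precision=4,suppress=True)
w=np.load('w.npy',allow_pickle=True).item()
h=cv2.cvtColor(w['img'],cv2.COLOR_RGB2HSV)
m=cv2.inRange(h,(18,130,120),(32,255,255));m[:130]=0;m[190:]=0;m[:,:220]=0;m[:,290:]=0
ys,xs=np.nonzero(m);print(xs.min(),xs.max(),ys.min(),ys.max(),[(y,(ys==y).sum()) for y in range(140,185)if (ys==y).any()])
yaw=np.radians(10)
for u,v in((254,ys.max()+1),(xs.min(),ys.max()),(xs.max()+1,ys.max())):
    p=onz(w,u,v,.224);d=p-[.55,-.2,0];print(p,'stand x,y',d[0]*np.cos(yaw)+d[1]*np.sin(yaw),-d[0]*np.sin(yaw)+d[1]*np.cos(yaw))
print(w['pose'][:3,3])
```

```text
228 278 146 177 [(146, np.int64(1)), (147, np.int64(7)), (148, np.int64(9)), (149, np.int64(10)), (150, np.int64(9)), (151, np.int64(9)), (152, np.int64(9)), (153, np.int64(9)), (154, np.int64(9)), (155, np.int64(10)), (156, np.int64(10)), (157, np.int64(10)), (158, np.int64(12)), (159, np.int64(10)), (160, np.int64(11)), (161, np.int64(34)), (162, np.int64(40)), (163, np.int64(43)), (164, np.int64(44)), (165, np.int64(45)), (166, np.int64(45)), (167, np.int64(46)), (168, np.int64(47)), (169, np.int64(49)), (170, np.int64(49)), (171, np.int64(51)), (172, np.int64(7)), (173, np.int64(4)), (174, np.int64(13)), (175, np.int64(51)), (176, np.int64(49)), (177, np.int64(5))]
[0.5112 0.0135 0.224 ] stand x,y -0.0011683363952168999 0.2170248908218631
[0.4894 0.0105 0.224 ] stand x,y -0.02310496967805554 0.21780489361832167
[0.5318 0.0181 0.224 ] stand x,y 0.019917615106121236 0.21796786621546108
[0.5038 0.0643 0.4537]
```

Emit:
step_arm(delta_pos=[[0, 0, 0.12], [0, 0, 0.25], [0, 0, 0.38], [0, 0, 0.48], [0, 0, 0.537], [0, 0, 0.537], [0, 0, 0.537]], rot=[[0, 0, 0], [0, 0, 0], [0, 0, 0], [0, 0, 0], [0, 0, 0], [0, 0, 0], [0, 0, 0]], gripper=[-1, -1, -1, -1, -1, -1, -1])

```text
time_s: 4.05
tool_pos: [0.5181, -0.0106, 0.197]
tool_rot: [179.9, -0.0, 100.1]
force: [0.0, 0.7, 0.2]
grip_width: 0.0005
grasp_force: 0.0
```

Emit:
step_arm(delta_pos=[[0.03, 0, 0], [0.055, 0, 0], [0.07, 0, 0], [0.09, 0, 0], [0.11, 0, 0], [0.13, 0, 0], [0.15, 0, 0]], rot=[[0, 0, 0], [0, 0, 0], [0, 0, 0], [0, 0, 0], [0, 0, 0], [0, 0, 0], [0, 0, 0]], gripper=[-1, -1, -1, -1, -1, -1, -1])

```text
time_s: 4.92
tool_pos: [0.5132, 0.0156, 0.1966]
tool_rot: [179.9, 0.2, 99.9]
force: [2.3, -7.9, 1.2]
grip_width: 0.0002
grasp_force: 3.5
```

Emit:
step_arm(delta_pos=[[0.02, 0, 0], [0.045, 0, 0], [0.07, 0, 0], [0.095, 0, 0], [0.12, 0, 0], [0.145, 0, 0], [0.17, 0, 0], [0.195, 0, 0], [0.22, 0, 0], [0.245, 0, 0], [0.27, 0, 0], [0.295, 0, 0], [0.32, 0, 0], [0.345, 0, 0], [0.37, 0, 0], [0.37, 0, 0]], rot=[[0, 0, 0], [0, 0, 0], [0, 0, 0], [0, 0, 0], [0, 0, 0], [0, 0, 0], [0, 0, 0], [0, 0, 0], [0, 0, 0], [0, 0, 0], [0, 0, 0], [0, 0, 0], [0, 0, 0], [0, 0, 0], [0, 0, 0], [0, 0, 0]], gripper=[-1, -1, -1, -1, -1, -1, -1, -1, -1, -1, -1, -1, -1, -1, -1, -1])

```text
time_s: 6.92
tool_pos: [0.5005, 0.0895, 0.1965]
tool_rot: [179.9, 0.2, 100.0]
force: [1.4, -4.8, 0.6]
grip_width: 0.0007
grasp_force: 2.5
```

Run:
```python
from h import *
np.set_printoptions(precision=4,suppress=True)
w=cam('wrist');a=cam('scene')
r=cv2.resize(a['img'][130:280,190:290],None,fx=2.56,fy=2.56,interpolation=cv2.INTER_CUBIC)
im=np.hstack([w['img'],r]);cv2.imwrite('pics/e.png',im[:,:,::-1])
```

```text
(no output)
```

View pics/e.png

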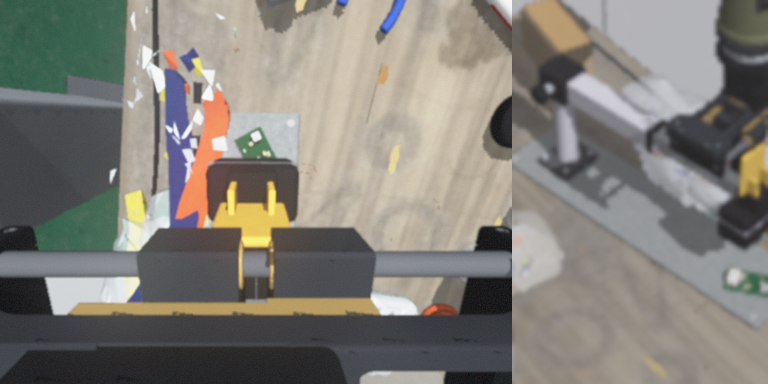

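The wrist view shows the plate (250,225) pushed square with the fingers, and the camera nearing the PCB at (255,140). I'll continue slowly.

Emit:
step_arm(delta_pos=[[0.015, 0, 0], [0.03, 0, 0], [0.045, 0, 0], [0.06, 0, 0], [0.07, 0, 0], [0.075, 0, 0]], rot=[[0, 0, 0], [0, 0, 0], [0, 0, 0], [0, 0, 0], [0, 0, 0], [0, 0, 0]], gripper=[-1, -1, -1, -1, -1, -1])

```text
time_s: 7.78
tool_pos: [0.4981, 0.1033, 0.1965]
tool_rot: [179.9, 0.2, 99.9]
force: [4.0, -8.0, 0.1]
grip_width: 0.0005
grasp_force: 4.6
```

Emit:
step_arm(delta_pos=[[0.005, 0, 0], [0.01, 0, 0], [0.015, 0, 0], [0.02, 0, 0]], rot=[[0, 0, 0], [0, 0, 0], [0, 0, 0], [0, 0, 0]], gripper=[-1, -1, -1, -1])

```text
time_s: 8.28
tool_pos: [0.4981, 0.1032, 0.1966]
tool_rot: [179.9, 0.5, 99.7]
force: [4.5, -16.5, 1.6]
grip_width: 0.0005
grasp_force: 8.4
```

Motion has stopped while the force rises, so this is the lock or the end stop. Checking for the red button.

Run:
```python
from h import *
np.set_printoptions(precision=4,suppress=True)
a=cam('scene');b=cam('side')
yaw=np.radians(10);p=np.array([.55-.148*np.sin(yaw),-.2+.148*np.cos(yaw),.173])
out=[]
for c in(a,b):
    u,v=map(int,proj(c,p));print(u,v);out.append(cv2.resize(c['img'][v-30:v+30,u-25:u+25],None,fx=8,fy=8,interpolation=cv2.INTER_CUBIC))
cv2.imwrite('pics/f.png',np.hstack(out)[:,:,::-1])
```

```text
242 177
258 178
```

View pics/f.png

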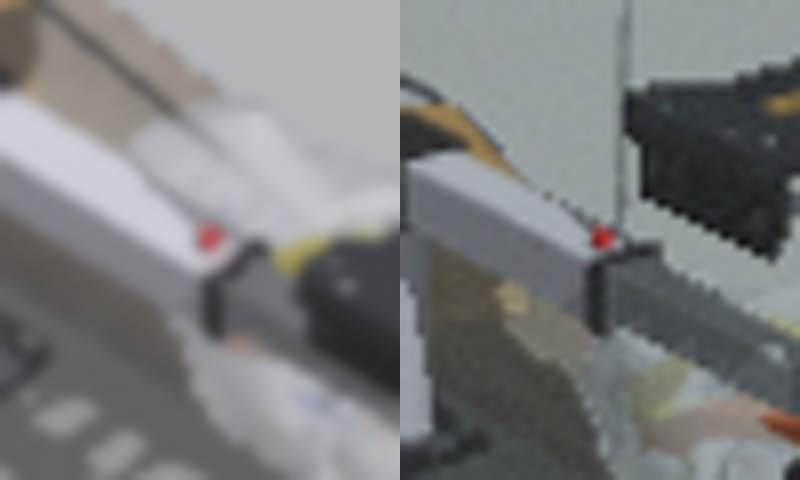

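Both views show the red button clicked out, at (209,237) in the left panel and (602,238) in the right one. I'll back off, rise and head for the release.

Emit:
step_arm(delta_pos=[[-0.05, 0, 0], [-0.1, 0, 0], [-0.11, 0, -0.05], [-0.11, 0, -0.2], [-0.11, 0, -0.4], [-0.11, 0, -0.55], [-0.11, 0, -0.55]], rot=[[0, 0, 0], [0, 0, 0], [0, 0, 0], [0, 0, 0], [0, 0, 0], [0, 0, 0], [0, 0, 0]], gripper=[-1, -1, -1, -1, -1, -1, -1])

```text
time_s: 9.25
tool_pos: [0.5011, 0.0896, 0.3093]
tool_rot: [179.7, -0.1, 100.1]
force: [0.1, -0.4, 0.9]
grip_width: 0.0007
grasp_force: 0.0
```

Emit:
step_arm(delta_pos=[[0.15, 0.02, 0], [0.4, 0.08, 0], [0.7, 0.14, 0], [0.9, 0.18, 0], [1, 0.2, 0], [1, 0.2, 0], [1, 0.2, 0]], rot=[[0, 0, 0], [0, 0, 0], [0, 0, 0], [0, 0, 0], [0, 0, 0], [0, 0, 0], [0, 0, 0]], gripper=[-1, -1, -1, -1, -1, -1, -1])

```text
time_s: 10.12
tool_pos: [0.505, 0.29, 0.3063]
tool_rot: [180.0, 0.1, 99.9]
force: [-0.2, 0.6, 0.7]
grip_width: 0.0004
grasp_force: 0.0
```

Run:
```python
from h import *
np.set_printoptions(precision=4,suppress=True)
o=env.get_obs();print(o['time_s'],o['tool_pos'],o['tool_rot'],o['force'])
w=cam('wrist');save(w,'g.png')
print(proj(w,[.5008,.3202,.057]))
h=cv2.cvtColor(w['img'],cv2.COLOR_RGB2HSV);m=cv2.inRange(h,(100,120,60),(125,255,255))
N,L,S,C=cv2.connectedComponentsWithStats(m)
for j in range(1,N):
    if S[j][4]>60: print(S[j],C[j],onz(w,*C[j],.057))
```

```text
10.125 [0.505  0.29   0.3063] [179.9956   0.0514  99.8806] [-0.157   0.6289  0.7292]
(np.float64(256.84398141219305), np.float64(146.9223548102262))
[286 124  40  44 284] [304.3873 144.1514] [0.5667 0.3356 0.057 ]
[316 131  20  52 266] [327.203  156.1617] [0.6027 0.3246 0.057 ]
[248 138  19  18 265] [257.034 146.483] [0.501  0.3209 0.057 ]
[444 201  43  38 594] [464.7155 218.8519] [0.8331 0.2672 0.057 ]
```

View pics/g.png

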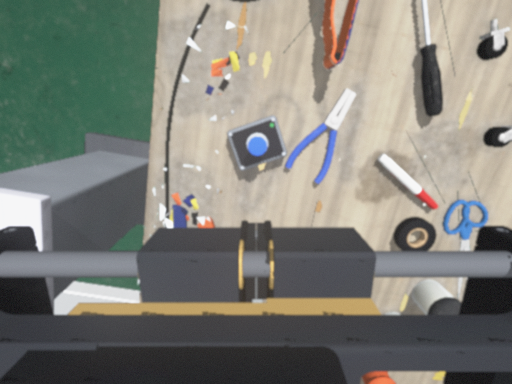

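The wrist view shows the blue button at (257,146), which gives (0.501, 0.321), in agreement with the first estimate. I'll go over it and down.

Emit:
step_arm(delta_pos=[[0.08, 0.005, 0], [0.155, 0.007, 0.1], [0.155, 0.007, 0.3], [0.155, 0.007, 0.55], [0.155, 0.007, 0.8], [0.155, 0.007, 0.95], [0.155, 0.007, 1.0], [0.155, 0.007, 1.0], [0.155, 0.007, 1.0]], rot=[[0, 0, 0], [0, 0, 0], [0, 0, 0], [0, 0, 0], [0, 0, 0], [0, 0, 0], [0, 0, 0], [0, 0, 0], [0, 0, 0]], gripper=[-1, -1, -1, -1, -1, -1, -1, -1, -1])

```text
time_s: 11.3
tool_pos: [0.5012, 0.3241, 0.1076]
tool_rot: [179.9, -0.1, 100.1]
force: [0.5, -0.2, -0.6]
grip_width: 0.0008
grasp_force: 0.0
```

Emit:
step_arm(delta_pos=[[0, 0, 0.06], [0, 0, 0.12], [0, 0, 0.155], [0, 0, 0.155], [0, 0, 0.155], [0, 0, 0.155]], rot=[[0, 0, 0], [0, 0, 0], [0, 0, 0], [0, 0, 0], [0, 0, 0], [0, 0, 0]], gripper=[-1, -1, -1, -1, -1, -1])

```text
time_s: 12.05
tool_pos: [0.5006, 0.3235, 0.0756]
tool_rot: [180.0, -0.0, 100.1]
force: [0.1, -0.4, -0.6]
grip_width: 0.0005
grasp_force: 0.0
```

Emit:
step_arm(delta_pos=[[-0.013, 0, 0.01], [-0.013, 0, 0.02], [-0.013, 0, 0.03], [-0.013, 0, 0.04], [-0.013, 0, 0.05], [-0.013, 0, 0.06], [-0.013, 0, 0.07], [-0.013, 0, 0.075], [-0.013, 0, 0.075]], rot=[[0, 0, 0], [0, 0, 0], [0, 0, 0], [0, 0, 0], [0, 0, 0], [0, 0, 0], [0, 0, 0], [0, 0, 0], [0, 0, 0]], gripper=[-1, -1, -1, -1, -1, -1, -1, -1, -1])

```text
time_s: 13.18
tool_pos: [0.5008, 0.3208, 0.061]
tool_rot: [-180.0, -0.0, 100.1]
force: [-3.1, -1.0, 7.2]
grip_width: 0.0003
grasp_force: 3.8
```

Emit:
step_arm(delta_pos=[[0, 0, -0.002], [0, 0, -0.002], [0, 0, -0.002], [0, 0, -0.002]], rot=[[0, 0, 0], [0, 0, 0], [0, 0, 0], [0, 0, 0]], gripper=[-1, -1, -1, -1])

```text
time_s: 13.68
tool_pos: [0.5008, 0.3208, 0.0614]
tool_rot: [-180.0, -0.0, 100.1]
force: [-2.9, -1.4, 7.2]
grip_width: 0.0007
grasp_force: 3.5
```

Emit:
step_arm(delta_pos=[[0, 0, 0], [0, 0, 0], [0, 0, 0], [0, 0, 0.01], [0, 0, 0.02], [0, 0, 0.03], [0, 0, 0.04], [0, 0, 0.05], [0, 0, 0.05]], rot=[[0, 0, 0], [0, 0, 0], [0, 0, 0], [0, 0, 0], [0, 0, 0], [0, 0, 0], [0, 0, 0], [0, 0, 0], [0, 0, 0]], gripper=[-1, -1, -1, -1, -1, -1, -1, -1, -1])

```text
time_s: 14.8
tool_pos: [0.501, 0.3208, 0.0539]
tool_rot: [-180.0, -0.1, 100.0]
force: [-8.1, -5.0, 22.8]
grip_width: 0.0007
grasp_force: 11.4
```

Fully down: TCP z is 0.054 and the force is well past 12 N. Now I'll release it straight up and check everything.

Emit:
step_arm(delta_pos=[[0, 0, -0.02], [0, 0, -0.05], [0, 0, -0.1], [0, 0, -0.2], [0, 0, -0.4], [0, 0, -0.6], [0, 0, -0.8], [0, 0, -0.8], [0, 0, -0.8], [0, 0, -0.8]], rot=[[0, 0, 0], [0, 0, 0], [0, 0, 0], [0, 0, 0], [0, 0, 0], [0, 0, 0], [0, 0, 0], [0, 0, 0], [0, 0, 0], [0, 0, 0]], gripper=[-1, -1, -1, -1, -1, -1, -1, -1, -1, -1])

```text
time_s: 16.05
tool_pos: [0.5001, 0.3204, 0.2093]
tool_rot: [-179.9, 0.1, 100.1]
force: [0.2, 0.7, 0.4]
grip_width: 0.0004
grasp_force: 0.0
```

Run:
```python
from h import *
o=env.get_obs();print(o['time_s'],o['tool_pos'],o['force'])
a=cam('scene');b=cam('side')
r=lambda c,x,y:cv2.resize(c['img'][y:y+145,x:x+100],None,fx=4,fy=4,interpolation=cv2.INTER_CUBIC)
cv2.imwrite('pics/i.png',np.hstack([r(a,235,155),r(b,245,155)])[:,:,::-1])
```

```text
16.05 [0.50006244 0.32035039 0.20931268] [0.16327489 0.65284687 0.3960614 ]
```

View pics/i.png

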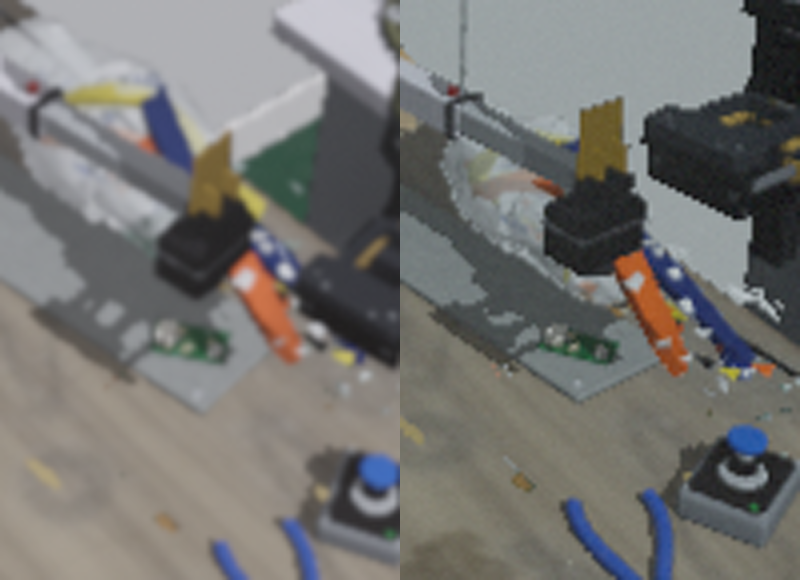

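The red lock button is out at (33,88) left and (453,92) right. The camera is above the PCB, which hasn't moved, and the blue button is up again. The robot is touching nothing, so I'm handing in.

```bash
python3 -c "
from cell import env
print(env.sign_off())"
```

```text
the job is handed in; nothing more can be done
None
```

The job is handed in at about 16 s of the 48 s allowed: the arm is extended with the red lock clicked out, and the picture was taken with a halfway pause of about a second, a full press and a release; the sign-off gave no verdict.

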